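# Slide the reagent bottle home into the bottle rail

## Task

Push the brown dropper bottle with the dark red rubber teat along the bench into the empty bay of the metal bottle rail, the one marked with a red dot, until it stands fully home against the back of the bay. It is full, so push it gently and low on its body so that it slides upright without tipping: do not grip it or lift it off the bench. Leave the other bottles and things on the bench where they stand, and finish with the hand clear.

Things in the scene. Friction and masses are not known exactly. Their poses are not given: they have to be found in the camera images.
- bottle: the bottle to push: brown (amber) dropper bottle, body 38 mm across up to 78 mm high, 26 mm collar to 91 mm, 15 mm rubber teat, 124 mm tall, 0.07 to 0.13 kg, loose; origin at the centre of its underside, z up. Starts on the open bench (z = 0) between robot and rail; pushed above about 25 mm it may tip, lower it slides.
- rail: comb-shaped aluminium rail fixed to the bench, 228 mm wide, 30 mm tall; no floor, bottles stand on the bench. Origin on the bench mid-row; x points into the bays (mouth to back stop), y along the row. Bay centres at y = -70, 0, +70 mm, bays 60 mm wide between 10 mm fins that begin at x = -18 mm. Back stop's face at x = +20 mm: a bottle is home with its centre at x = 0 to 1 mm.
- dot: flat red dot sticker, 30 mm in diameter, 0.6 mm thick (no obstacle), on the bench in the empty bay; origin at its centre, exactly where the centre of the bottle's underside belongs; axes parallel to the rail's (x points into the bay, y along the row)
- parked_a: bystander already parked in a bay, with a black teat: brown dropper bottle, body 38 mm across up to 78 mm high, 26 mm collar to 91 mm, 15 mm rubber teat, 124 mm tall, 0.07 to 0.13 kg, loose; origin at the centre of its underside, z up
- parked_b: bystander already parked in another bay, with a black teat: brown dropper bottle, body 38 mm across up to 78 mm high, 26 mm collar to 91 mm, 15 mm rubber teat, 124 mm tall, 0.07 to 0.13 kg, loose; origin at the centre of its underside, z up
- clear_bottle: bystander on the bench left of the work: clear, uncoloured (not brown) bottle with a red teat: dropper bottle, body 38 mm across up to 78 mm high, 26 mm collar to 91 mm, 15 mm rubber teat, 124 mm tall, 0.07 to 0.13 kg, loose; origin at the centre of its underside, z up
- jar: bystander: empty white square jar, 111 x 111 x 172 mm, loose, left of the rail; origin at the centre of its underside
- cup: bystander: white sample cup with a blue screw cap, 48 mm in diameter, 60 mm tall, loose, on the right; origin at the centre of its underside
Mind the look-alikes: they are no part of the job. What is shaped like the bottle but green or yellow is not meant.

How it is judged (in metres and radians):
At the end, for the whole second after the job is handed in: The brown bottle with the red teat stands upright (within 0.1 rad) and at rest on the bench in the bay with the red dot, within 6 mm of home along the bay (less than about 7 mm from the back stop) and within 16 mm of the dot's centre across it (x of bottle in the frame of dot between -0.006 and 0.006 m and y of bottle in the frame of dot between -0.016 and 0.016 m and angle between bottle's own z axis and vertical below 0.1 rad and height (world z) of bottle below 0.004 m and linear speed of bottle below 0.01 m/s); the robot touches nothing.
It fails at once if the bottle tips by more than 0.28 rad (angle between bottle's own z axis and vertical above 0.28 rad).
It fails at once if the bottle is lifted off the bench (more than 8 mm) (height (world z) of bottle above 0.008 m).
It fails at once if the bottle is gripped or pushed hard (more than 25 N from the fingers) (contact force between the fingers and bottle above 25 N).
It fails at once if the bottle is pushed high up (fingers touch it while the grasp point is more than 80 mm above the bench) (contact force between the fingers and bottle above 0.3 N and height (world z) of the grasp point above 0.08 m).
It fails at once if a bystander is disturbed: a parked black-teat bottle moves 12 mm, or the clear bottle, the jar or the cup 20 mm (distance of any of parked_a, parked_b from where it was at the start of the episode above 0.012 m or distance of any of clear_bottle, jar, cup from where it was at the start of the episode above 0.02 m).
It also fails if it takes over 51 s, if anything falls off the work surface, if the arm or the gripper's body presses on something with over 40 N, if the wrist force passes 120 N, or if a joint passes its speed limit or range.

## Robot

A 6-joint arm with a two-finger parallel gripper is mounted at the origin on a cart in front of the work surface, level with it; the furniture and walls round the work are solid. World frame = base frame: x ahead of the robot, y to its left, z up, the work surface at z = 0. Lengths are in mm, angles in degrees, forces in N, time in s.
With the tool pointing down it reaches from about 350 to 850 mm from the base axis. Payload 8.1 kg.
Tool frame: the origin (TCP) lies midway between the tips of the shut fingers; the grasp point (between the pads) lies 19 mm behind it; z points along the fingers, y is the line along which they close (so a half turn about z gives the same grasp; the last joint's range is limited). The gripper opens to 85 mm and grips with 20 to 120 N. Pads are 22 mm wide; open, the fingers measure 114 mm over their backs; the gripper's body (76 mm by 85 mm) begins 54 mm behind the grasp point. The pads swing forward as they close: fully open they stand 13 mm farther back than shut.
Start: joints at [-69.236, 7.471, 85.268, -0, 87.261, -4.893], TCP at [259.81, -540.837, 231.292] pointing down, gripper open.
Joint ranges: [-169.43, 169.43], [-51.17, 129.36], [1.28, 143.12], [-76.62, 256.62], [0, 156.53], [-152.29, 152.29]. Speed limits (degrees/s): [136.94, 136.94, 159.86, 180, 180, 180].

## Interface

Orientations are given as [roll, pitch, yaw] about the fixed x, y, z axes, in that order (R = Rz(yaw) Ry(pitch) Rx(roll)).
In Python, from bench import sense, snapshot, order, finder gives the robot as it stands.
- The arm moves only by the tool send_rows, never from a script. Its argument "steps" is a list of rows, each a list of 2 entries, a list of its own where there are three numbers: the shift along the world's x, y, z in units of 30 mm (1.0 is 30 mm), then the turn, a rotation vector about the world's x, y, z in rad. In form: [[[dx, dy, dz], [wx, wy, wz]], ...]. A call has 1 to 10 rows; each row is the pose to reach, as a shift and turn from the pose commanded when the call began; what a row does not reach only later rows make up. A row lasts 1/8 s, in which the tool goes at most 62.5 mm and 10.7 degrees, less where a joint would pass 70% of its speed; a pose out of reach is approached as far as the arm can. A call with a gripper value outside its range is refused whole. "fingers" is the closure, from 0 (fully open) to 1 (shut), set as the call begins (left out, the last holds). The fingers move at their own pace and stop on an object; "squeeze" is the grip in N (left out, the last holds). Time passes only in rows, so rows that repeat a pose let the fingers close. It gives the time, the measured TCP pose, the force, the opening and the grip force at its end, in the units of the state.
- sense(): the state, without advancing time (a new reading comes with each control period).
- snapshot(name): name is "side" or "top" or "wrist"; returns a dict with "img" (384x512x3 uint8, red, green, blue), "K" (3x3 intrinsics, pixels), "pose" (4x4, takes a point from camera to world coordinates). Camera axes: x right, y up, looking along -z (the intrinsics and any distortion apply to the point x, -y, -z); pixel columns grow to the right and rows downward; lengths in mm; the calibration is good to about 2 mm. The wrist camera is an equidistant fisheye: a pixel r from the principal point sees the ray r / f radians off the axis. A picture is of the moment at which its call begins. There is no depth.
- order.hand_in(): hands the job in; it is judged then, once.
Trained networks look in the newest picture that a camera, given by its name, has taken for a name from the list of things; names that differ only in an ending like _2 or _b are one class to them, and where a whole thing is asked for, a point or a joint stands for the part that bears it (a point fixed in the world has none). Each returns a list of dicts, best first, with "confidence" (0 to 1); they miss things now and then, are a little off and sometimes report something else, mostly with a low value. They report only what shows in the picture. A call takes as long as a camera call. They do not tell look-alikes from the thing itself.
- finder.find_in(label, camera): "box" ([left, top, width, height] as shares, 0 to 1, of the picture: columns of its width, rows of its height, round what is visible of it).
- finder.trace(label, camera): "mask" (384x512 bool, what is visible of it) and "box" ([left, top, width, height] as shares, 0 to 1, of the picture: columns of its width, rows of its height, round what is visible of it).
- finder.pinpoint(label, camera): "at" ([column, row] as shares, 0 to 1, of the picture: columns of its width, rows of its height: a listed point, or the origin of a listed thing).
The state is a dict: "time": time; "joint_pos": joint angles; "qd": joint speeds; "joint_efforts": joint torques, N m; "tool_pos": TCP position; "tcp_rot": TCP orientation; "ft_force": force on the tool from outside, world axes, zero at the start; "wrist_torque": the same for the moment, N m; "finger_gap": finger opening in mm; "grip_force": force on a finger pad.
Only numpy, scipy, OpenCV 4.12 (cv2) and the standard library are available. Lean on these libraries where they do the work, as an engineer would, in place of code of your own. Each camera call takes 0.05 s, during which the arm holds its last target. There are 200 camera calls.

## Working session

There is one attempt and no reset: what is moved stays moved. The work goes in short steps, Python scripts to look and compute and a tool call to move; the robot and the scene stay as the last step left them, time stands still between calls to the robot, and variables do not carry over. Pictures are saved under pics/ and viewed, at most 10 in all, crops included, and the job is handed in when it is done.

Besides the shell and the picture viewer there is one more tool, called after "Request:" in YAML: its name, and indented under it one key for each argument. send_rows: Moves the arm, as the interface text tells. Its arguments: {"type":"object","properties":{"steps":{"type":"array"},"fingers":{"type":"number"},"squeeze":{"type":"number"}},"required":["steps"]}

```bash
mkdir -p pics
cat > h.py <<'E'
import numpy as np,cv2
from bench import sense,snapshot,order,finder
def ground(s,u,v,z=0):
    K,P=s["K"],s["pose"]
    d=P[:3,:3]@np.array([(u-K[0,2])/K[0,0],-(v-K[1,2])/K[1,1],-1])
    o=P[:3,3]; return (o+d*(z-o[2])/d[2]).round(1)
E
python3 - <<'E'
from h import *
ims=[]
for c in ("top","side"):
    s=snapshot(c); ims.append(s["img"])
    print(c,s["K"].round(1).tolist(),s["pose"].round(3).tolist())
    for n in ("bottle","dot","rail","parked_a","clear_bottle","jar","cup"):
        for r in finder.pinpoint(n,c)[:6]:
            u,v=r["at"][0]*512,r["at"][1]*384
            print(n,round(r["confidence"],2),round(u),round(v),ground(s,u,v))
cv2.imwrite("pics/a.png",ims[0][:,:,::-1]);cv2.imwrite("pics/b.png",ims[1][:,:,::-1])
print(sense())
E
```

```text
top [[455.1, 0.0, 253.9], [0.0, 455.1, 194.0], [0.0, 0.0, 1.0]] [[0.002, 0.991, -0.133, 410.497], [-1.0, -0.0, -0.014, 125.744], [-0.014, 0.133, 0.991, 1042.97], [0.0, 0.0, 0.0, 1.0]]
bottle 0.79 297 228 [472.6  41.5   0. ]
bottle 0.73 261 218 [494.8 123.7   0. ]
bottle 0.71 322 269 [379.1 -13.9   0. ]
dot 0.64 304 163 [624.3  24.2   0. ]
rail 0.77 276 162 [626.7  87.9   0. ]
parked_a 0.81 245 159 [634.1 162.3   0. ]
parked_a 0.66 273 159 [632.4  95.    0. ]
parked_a 0.41 139 156 [640.6 410.5   0. ]
clear_bottle 0.51 181 196 [545.8 308.8   0. ]
jar 0.56 142 156 [639.4 403.6   0. ]
cup 0.74 377 205 [ 524.2 -143.2    0. ]
side [[436.5, 0.0, 255.1], [0.0, 436.5, 187.6], [0.0, 0.0, 1.0]] [[-0.901, 0.205, -0.381, 104.848], [-0.433, -0.418, 0.799, 1026.045], [0.004, 0.885, 0.465, 589.457], [0.0, 0.0, 0.0, 1.0]]
bottle 0.97 329 199 [375. -13.   0.]
bottle 0.59 289 206 [460.5  71.2   0. ]
bottle 0.58 266 218 [490.9 151.3   0. ]
bottle 0.55 218 244 [542.2 307.8   0. ]
dot 0.46 241 186 [629.2  23.7   0. ]
rail 0.88 225 197 [639.7 100.1   0. ]
parked_a 0.75 218 206 [631.6 152.    0. ]
parked_a 
[... 173 characters left out ...]
  66.    0. ]
{'time': 0.8, 'joint_pos': array([-6.92348328e+01,  7.46936627e+00,  8.52661592e+01, -4.44203780e-04,
        8.72618941e+01, -4.89291106e+00]), 'qd': array([-0.00452985,  0.00231469,  0.00188223, -0.06960789,  0.04599741,
       -0.13727838]), 'joint_efforts': array([-2.15208289e-03, -5.69250727e+01, -5.00836658e+01, -6.99004204e-05,
        8.05331238e-04,  3.45631645e-05]), 'tool_pos': array([ 259.82437325, -540.8420492 ,  231.32674719]), 'tcp_rot': array([1.79997467e+02, 6.62171929e-04, 2.56580995e+01]), 'ft_force': array([0.61540268, 0.18206894, 0.52319486]), 'wrist_torque': array([-0.01017493,  0.00098763,  0.01220958]), 'grip_force': 0.0, 'finger_gap': 85.09382246817802}
```

View pics/a.png

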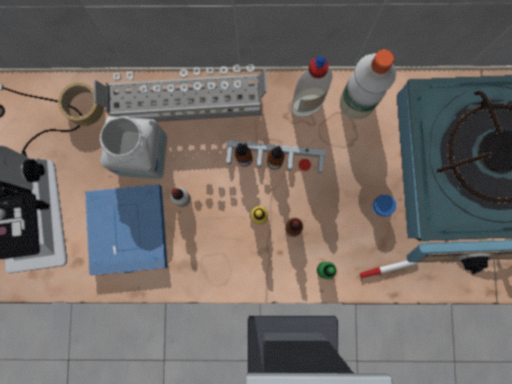

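View pics/b.png

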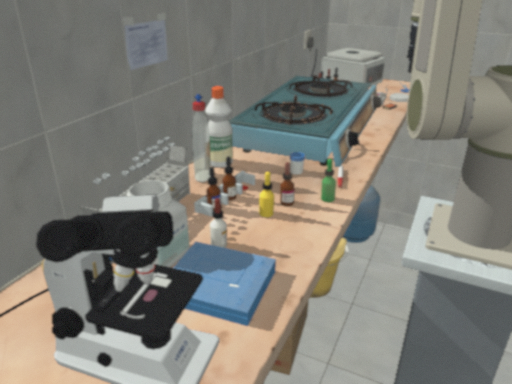

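```bash
cat >> h.py <<'E'
def proj(s,p):
    q=s["pose"][:3,:3].T@(np.array(p,float)-s["pose"][:3,3]); K=s["K"]
    return np.array([K[0,2]+K[0,0]*q[0]/-q[2],K[1,2]-K[1,1]*q[1]/-q[2]])
def outline(im,s,p,k,off,col=(255,255,0)):
    for z,r in((0,19),(78,19),(124,7.5)):
        a=np.linspace(0,2*np.pi,40)
        pts=np.array([(proj(s,[p[0]+r*np.cos(t),p[1]+r*np.sin(t),z])-off+.5)*k for t in a])
        cv2.polylines(im,[pts.round().astype(int)],True,col,1)
E
python3 - <<'E'
from h import *
out=[]
for c,(x,y,w,h) in (("top",(215,135,130,100)),("side",(195,145,130,100))):
    s=snapshot(c); k=6 if 0 else 4.5
    im=cv2.resize(s["img"][y:y+h,x:x+w],None,fx=k,fy=k,interpolation=cv2.INTER_CUBIC)[:,:,::-1].copy()
    im0=im.copy()
    outline(im,s,(472,41),k,np.array([x,y]))
    a=np.linspace(0,6.283,40)
    cv2.polylines(im,[np.array([(proj(s,[624.5+15*np.cos(t),24+15*np.sin(t),0])-[x,y]+.5)*k for t in a]).round().astype(int)],True,(0,255,0),1)
    out.append(im)
    if c=="top": g=cv2.cvtColor(im0,cv2.COLOR_BGR2HSV)
    hsv=cv2.cvtColor(s["img"],cv2.COLOR_RGB2HSV)
    m=((hsv[...,0]<5)|(hsv[...,0]>174))&(hsv[...,1]>150)&(hsv[...,2]>110)
    n,_,st,ce=cv2.connectedComponentsWithStats(m.astype(np.uint8))
    for i in range(1,n):
        if st[i,4]>8: print(c,st[i].tolist(),ce[i].round(1),ground(s,*ce[i]))
    for b in finder.trace("bottle",c):
        ys,xs=np.where(b["mask"]);print(c,"mask",round(b["confidence"],2),xs.min(),xs.max(),ys.min(),ys.max())
cv2.imwrite("pics/c.png",cv2.resize(np.vstack(out),None,fx=.66,fy=.66,interpolation=cv2.INTER_AREA) if 0 else np.hstack(out)[:, :].copy()[:450] if 0 else cv2.resize(np.hstack(out),(800,308),interpolation=cv2.INTER_AREA))
E
```

```text
top [310, 59, 7, 14, 57] [312.8  66.1] [ 8.599e+02 -3.000e-01  0.000e+00]
top [324, 63, 4, 7, 19] [325.5  66.4] [859.  -30.7   0. ]
top [361, 268, 19, 9, 98] [370.1 272.3] [ 372.4 -121.7    0. ]
top mask 0.8 251 267 207 224
top mask 0.56 316 335 262 279
top mask 0.54 285 302 218 236
side [194, 102, 9, 5, 29] [197.9 104. ] [1176.4 -608.8    0. ]
side [339, 179, 2, 5, 9] [339.4 180.8] [ 380.2 -136.9    0. ]
side mask 0.87 259 275 172 216
side mask 0.85 281 295 163 206
side mask 0.79 322 336 159 201
```

View pics/c.png

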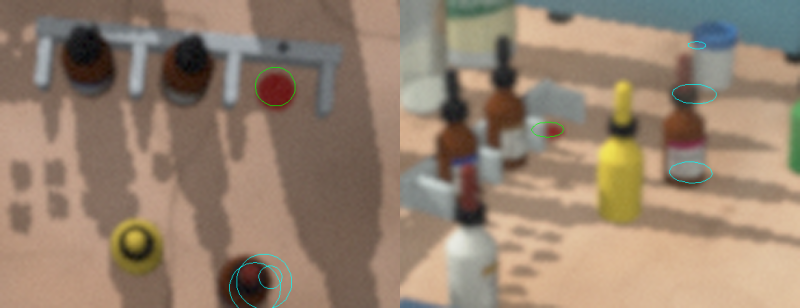

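The crop shows the target: a brown bottle with a dark red teat at top (294,227) and side (288,185). The other candidates are ruled out: yellow (259,214), green (327,270), clear with a red teat (180,197), and black-teat parked bottles (243,153) and (276,156). I'll fit its base to the masks in both views.

```bash
cat >> h.py <<'E'
from scipy.optimize import least_squares
A=np.linspace(0,2*np.pi,24,endpoint=False)
CYL=np.array([(r*np.cos(t),r*np.sin(t),z) for r,z in((19,0),(19,78),(13,91),(7.5,124)) for t in A])
def sil(s,p):
    pts=np.array([proj(s,c+[p[0],p[1],0]) for c in CYL]); return np.r_[pts.min(0),pts.max(0)]
def fit(obs,p0):  # obs: list of (snap, box xmin ymin xmax ymax in pixel centres)
    r=least_squares(lambda p:np.concatenate([sil(s,p)-b for s,b in obs]),p0); return r.x.round(1),r.fun.round(1)
def mbox(m):
    ys,xs=np.where(m); return np.array([xs.min(),ys.min(),xs.max()+1,ys.max()+1],float)
E
python3 - <<'E'
from h import *
S={c:snapshot(c) for c in("top","side")}
M={c:[mbox(b["mask"]) for n in("bottle","parked_a") for b in finder.trace(n,c)] for c in S}
def near(c,u,v): return min(M[c],key=lambda b:abs((b[0]+b[2])/2-u)+abs((b[1]+b[3])/2-v))
for n,t,d,p in(("target",(294,227),(288,185),(478,45)),("pa",(243,153),(212,188),(632,160)),("pb",(276,156),(230,178),(630,92)),("yel",(259,214),(267,194),(495,123)),("grn",(327,270),(329,180),(379,-14))):
    for cs in(("top","side"),("top",),("side",)):
        print(n,cs,*fit([(S[c],near(c,*q)) for c,q in(("top",t),("side",d)) if c in cs],p))
# dot
s=S["top"];hsv=cv2.cvtColor(s["img"],cv2.COLOR_RGB2HSV).astype(int)
m=(((hsv[...,0]<6)|(hsv[...,0]>172))&(hsv[...,1]>130)); m[:155]=0;m[172:]=0;m[:,:296]=0;m[:,314:]=0
ys,xs=np.where(m);print("dot",len(xs),xs.mean(),ys.mean(),ground(s,xs.mean()+.5,ys.mean()+.5), finder.pinpoint("rail","top")[0])
E
```

```text
target ('top', 'side') [486.6  69.5] [ -8.5  -9.   -7.3  -7.1  13.  -11.1  13.1 -10.7]
target ('top',) [468.8  52.4] [-1.  -0.7  0.9  0.7]
target ('side',) [493.6 138.9] [-0.2 -1.3  0.2  1.1]
pa ('top', 'side') [632.5 164.3] [-0.3 -0.9 -0.1  0.2  0.2 -2.8  0.8  2.4]
pa ('top',) [631.6 163.8] [-0.1 -0.5  0.1  0.5]
pa ('side',) [633.8 164.8] [-0.3 -2.8  0.3  2.3]
pb ('top', 'side') [626.3  94.2] [-0.4  0.8 -0.4 -0.2 -0.4 -3.2  0.1  0.1]
pb ('top',) [627.   93.3] [-0.   0.5  0.  -0.5]
pb ('side',) [622.1 101.4] [-0.3 -1.9  0.3  1.6]
yel ('top', 'side') [495.8 129.3] [-1.4 -1.3 -0.5  0.9  0.6 -2.9  0.9 -0.9]
yel ('top',) [495.2 127.3] [-0.4 -1.   0.4  1.1]
yel ('side',) [493.6 138.9] [-0.2 -1.3  0.2  1.1]
grn ('top', 'side') [378.1 -15.5] [-2.6 -0.9  1.   0.1  0.1 -2.5  1.5 -1. ]
grn ('top',) [377.3 -17. ] [-1.9 -0.5  1.8  0.5]
grn ('side',) [377.2  -5.2] [-0.8 -1.   0.8  0.8]
dot 116 304.4051724137931 164.4051724137931 [618.8  21.8   0. ] {'at': [0.5418, 0.4224], 'confidence': 0.87}
```

Request:
send_rows:
  steps:
    - [[5.67,8,1.3],[0,0,-0.5875]]
    - [[5.67,8,1.3],[0,0,-0.5875]]
    - [[5.67,8,1.3],[0,0,-0.5875]]
    - [[5.67,8,1.3],[0,0,-0.5875]]
    - [[5.67,8,1.3],[0,0,-0.5875]]
    - [[5.67,8,1.3],[0,0,-0.5875]]
    - [[5.67,8,1.3],[0,0,-0.5875]]
  fingers: 0.81

```text
time: 2.22
tool_pos: [429.8, -301.0, 270.3]
tcp_rot: [180.0, 0.0, -8.0]
ft_force: [0.2, -0.0, -0.8]
finger_gap: 16.3
grip_force: 0.0
```

Request:
send_rows:
  steps:
    - [[-1,12.7,0],[0,0,0]]
    - [[-1,12.7,0],[0,0,0]]
    - [[-1,12.7,0],[0,0,0]]
    - [[-1,12.7,0],[0,0,0]]
    - [[-1,12.7,0],[0,0,0]]
    - [[-1,12.7,0],[0,0,0]]
    - [[-1,12.7,0],[0,0,0]]
    - [[-1,12.7,0],[0,0,0]]

```text
time: 3.22
tool_pos: [400.0, 79.3, 270.1]
tcp_rot: [180.0, 0.0, -8.0]
ft_force: [-0.1, -1.6, 1.0]
finger_gap: 16.5
grip_force: 0.0
```

Run:
```python
from h import *
st=sense();print({k:np.round(st[k],2).tolist() for k in("time","joint_pos","tool_pos","tcp_rot","finger_gap")})
s=snapshot("wrist");cv2.imwrite("pics/d.png",s["img"][:,:,::-1]);print(s["pose"].round(2).tolist(),s["K"].round(1).tolist())
S=snapshot("side");
print("side fit",*fit([(S,np.array([281,163,296,207.]))],(475,50)), "proj of top fit",sil(S,(468.8,52.4)).round(1))
for b in finder.trace("bottle","side"): bb=mbox(b["mask"]);print(bb,fit([(S,bb)],(470,50)))
```

```text
{'time': 3.22, 'joint_pos': [4.04, -24.27, 109.94, -0.04, 94.34, 102.03], 'tool_pos': [400.05, 79.29, 270.07], 'tcp_rot': [179.96, 0.01, -8.0], 'finger_gap': 16.49}
[[-0.14, 0.95, 0.28, 471.29], [-0.99, -0.14, -0.04, 69.32], [0.0, -0.28, 0.96, 411.74], [0.0, 0.0, 0.0, 1.0]] [[297.3, 0.0, 257.5], [0.0, 297.3, 190.4], [0.0, 0.0, 1.0]]
side fit [466.   64.3] [-0.2 -1.4  0.2  1.2] proj of top fit [281.5 159.7 296.8 205.9]
[281. 163. 295. 206.] (array([468.4,  61.9]), array([-0.7, -1.9,  0.7,  1.6]))
[259. 172. 275. 218.] (array([494.7, 139.5]), array([ 0.3, -1.3, -0.3,  1.1]))
[321. 160. 336. 202.] (array([377.4,  -5.7]), array([-0.8, -2.1,  0.7,  1.7]))
```

View pics/d.png

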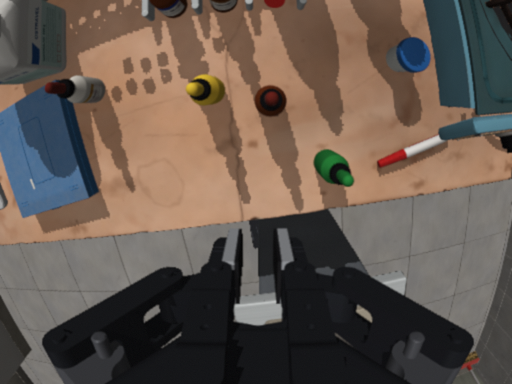

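The wrist view shows the target, brown with a dark red teat, at (270,100). Yellow is at (206,89), green at (333,167) and the dot at (275,2). I'll cross-check the target's position from this view.

```bash
cat >> h.py <<'E'
def wray(s,u,v,z):
    K,P=s["K"],s["pose"]; x,y=u-K[0,2],v-K[1,2]; r=np.hypot(x,y); th=r/K[0,0]
    d=P[:3,:3]@np.array([np.sin(th)*x/r,-np.sin(th)*y/r,-np.cos(th)]); o=P[:3,3]
    return (o+d*(z-o[2])/d[2]).round(1)
E
python3 - <<'E'
from h import *
s=snapshot("wrist")
print("teat",wray(s,270,97,124),"body top",wray(s,270,100.5,80))
for n in("bottle","dot","parked_a"):
    for r in finder.pinpoint(n,"wrist"):
        u,v=r["at"][0]*512,r["at"][1]*384;print(n,r["confidence"],u,v,wray(s,u,v,0))
E
```

```text
teat [477.   54.9 124. ] body top [473.9  53.4  80. ]
bottle 0.77 210.9952 89.20320000000001 [502.7 127.5   0. ]
bottle 0.62 326.7072 165.504 [372.9 -18.7   0. ]
bottle 0.56 266.7008 102.9888 [471.7  54.8   0. ]
parked_a 0.85 169.1136 8.4864 [633.5 170.2   0. ]
```

Request:
send_rows:
  steps:
    - [[-0.5,0.2,0],[-0.018,-0.13,0]]
    - [[-0.7,0.2,0],[-0.036,-0.26,0]]
    - [[-1,0.2,0],[-0.054,-0.386,0]]
    - [[-1,0.2,0],[-0.073,-0.52,0]]
    - [[-1,0.2,0],[-0.073,-0.52,0]]
    - [[-1,0.2,0],[-0.073,-0.52,0]]

```text
time: 4.32
tool_pos: [404.3, 106.6, 273.6]
tcp_rot: [178.6, -28.4, -8.0]
ft_force: [0.0, -0.4, -0.1]
finger_gap: 16.3
grip_force: 0.0
```

Run:
```python
from h import *
st=sense();print({k:np.round(st[k],2).tolist() for k in("time","joint_pos","tool_pos","tcp_rot","finger_gap")})
```

```text
{'time': 4.32, 'joint_pos': [20.01, -51.12, 130.16, -14.6, 76.53, 118.71], 'tool_pos': [404.32, 106.62, 273.64], 'tcp_rot': [178.58, -28.37, -8.01], 'finger_gap': 16.26}
```

Request:
send_rows:
  steps:
    - [[1,-0.6,-1.5],[0,0,0]]
    - [[1,-0.6,-2],[0,0,0]]
    - [[1,-0.6,-2],[0,0,0]]
    - [[1,-0.6,-2],[0,0,0]]

```text
time: 4.82
tool_pos: [435.1, 88.9, 215.2]
tcp_rot: [178.6, -28.6, -8.1]
ft_force: [-0.6, -0.7, 0.8]
finger_gap: 16.0
grip_force: 0.0
```

Run:
```python
from h import *
st=sense();print({k:np.round(st[k],2).tolist() for k in("time","joint_pos","tool_pos","tcp_rot","finger_gap")})
```

```text
{'time': 4.82, 'joint_pos': [14.68, -46.94, 134.15, -12.97, 67.15, 115.43], 'tool_pos': [435.14, 88.9, 215.18], 'tcp_rot': [178.64, -28.56, -8.08], 'finger_gap': 16.03}
```

Request:
send_rows:
  steps:
    - [[-0.2,-0.4,-1.2],[0,0,0]]
    - [[-0.4,-0.87,-2.5],[0,0,0]]
    - [[-0.4,-0.87,-2.5],[0,0,0]]
    - [[-0.4,-0.87,-2.5],[0,0,0]]

```text
time: 5.32
tool_pos: [425.6, 64.2, 141.1]
tcp_rot: [178.5, -28.4, -8.0]
ft_force: [-0.1, 0.2, -0.4]
finger_gap: 16.0
grip_force: 0.0
```

Run:
```python
from h import *
st=sense();print({k:np.round(st[k],2).tolist() for k in("time","joint_pos","tool_pos","tcp_rot","finger_gap")})
```

```text
{'time': 5.32, 'joint_pos': [10.12, -49.31, 142.96, -11.46, 60.09, 111.95], 'tool_pos': [425.6, 64.16, 141.13], 'tcp_rot': [178.54, -28.37, -8.04], 'finger_gap': 15.97}
```

Request:
send_rows:
  steps:
    - [[-0.05,0,-0.6],[0,0,0]]
    - [[-0.05,0,-1.2],[0,0,0]]
    - [[-0.05,0,-1.2],[0,0,0]]

```text
time: 5.7
tool_pos: [433.2, 68.2, 107.1]
tcp_rot: [178.2, -27.5, -8.0]
ft_force: [-0.1, -0.9, 0.3]
finger_gap: 16.2
grip_force: 0.0
```

Run:
```python
from h import *
st=sense();print({k:np.round(st[k],2).tolist() for k in("time","joint_pos","tool_pos","tcp_rot","finger_gap")})
```

```text
{'time': 5.7, 'joint_pos': [10.79, -42.96, 143.07, -12.67, 54.8, 114.24], 'tool_pos': [433.24, 68.15, 107.1], 'tcp_rot': [178.16, -27.55, -7.98], 'finger_gap': 16.2}
```

```bash
cat > kin.py <<'E'
import numpy as np
from scipy.optimize import least_squares
from scipy.spatial.transform import Rotation as R
D=[([-69.236,7.471,85.268],[259.81,-540.84,231.29],[180,0,25.66]),([4.04,-24.27,109.94],[400.05,79.29,270.07],[179.96,.01,-8]),
([20.01,-51.12,130.16],[404.32,106.62,273.64],[178.58,-28.37,-8.01]),([14.68,-46.94,134.15],[435.14,88.9,215.18],[178.64,-28.56,-8.08]),
([10.12,-49.31,142.96],[425.6,64.16,141.13],[178.54,-28.37,-8.04]),([10.79,-42.96,143.07],[433.24,68.15,107.1],[178.16,-27.55,-7.98])]
def wc(p,e,L): return np.array(p)-L*R.from_euler("xyz",e,degrees=True).as_matrix()[:,2]
def res(x):
    a,h,L1,L2,dl,L=x; o=[]
    for q,p,e in D:
        w=wc(p,e,L); q2=np.radians(q[1]); s=np.radians(q[1]+q[2])+dl
        r=w[:2]@[np.cos(np.radians(q[0])),np.sin(np.radians(q[0]))]; t=w[:2]@[-np.sin(np.radians(q[0])),np.cos(np.radians(q[0]))]
        o+=[r-a-L1*np.sin(q2)-L2*np.sin(s),w[2]-h-L1*np.cos(q2)-L2*np.cos(s),t]
    return o
f=least_squares(res,[0,350,400,400,0,250])
if __name__=="__main__":
    print(f.x.round(2),np.abs(f.fun).max().round(2))
    a,h,L1,L2,dl,L=f.x
    for tilt in(16,20,22,24,28):
        for z in(140,100,60,12):
            # smallest TCP x (y on push line) with q2>-50.5, q3<142
            for x in range(380,500,2):
                y=54-(x-471)*.16; w=wc([x,y,z],[180,-tilt,-8],L); r=np.hypot(*w[:2])-a; zz=w[2]-h; d=np.hypot(r,zz)
                c=(d*d-L1*L1-L2*L2)/2/L1/L2
                if abs(c)>1: continue
                g=np.arccos(c); q3=np.degrees(g-dl); q2=np.degrees(np.arctan2(r,zz)-np.arctan2(L2*np.sin(g),L1+L2*np.cos(g)))
                if q3<142 and q2>-50: print(tilt,z,x,round(q2),round(q3)); break
E
python3 kin.py
```

```text
[ 2.3640e+01  1.4184e+02  2.6399e+02  5.2864e+02 -3.0000e-02  1.7188e+02] 51.2
16 140 394 -48 142
16 100 412 -42 142
16 60 424 -35 142
16 12 432 -28 142
20 140 406 -48 142
20 100 424 -41 142
20 60 436 -35 142
20 12 444 -27 142
22 140 414 -47 142
22 100 430 -41 142
22 60 442 -34 142
22 12 450 -27 142
24 140 420 -47 142
24 100 436 -41 142
24 60 448 -34 142
24 12 454 -27 142
28 140 434 -46 142
28 100 450 -39 142
28 60 460 -33 142
28 12 466 -26 142
```

```bash
cat > kin.py <<'E'
import numpy as np
from scipy.optimize import least_squares
from scipy.spatial.transform import Rotation as R
D=[([-69.236,7.471,85.268,0,87.261,-4.893],[259.81,-540.84,231.29],[180,0,25.66]),([4.04,-24.27,109.94,-.04,94.34,102.03],[400.05,79.29,270.07],[179.96,.01,-8]),
([20.01,-51.12,130.16,-14.6,76.53,118.71],[404.32,106.62,273.64],[178.58,-28.37,-8.01]),([14.68,-46.94,134.15,-12.97,67.15,115.43],[435.14,88.9,215.18],[178.64,-28.56,-8.08]),
([10.12,-49.31,142.96,-11.46,60.09,111.95],[425.6,64.16,141.13],[178.54,-28.37,-8.04]),([10.79,-42.96,143.07,-12.67,54.8,114.24],[433.24,68.15,107.1],[178.16,-27.55,-7.98])]
# arm frame: x radial, z up; forearm direction at angle q2+q3 from vertical; roll q4 about it; pitch q5; tool length L, offset e
def fk(q,x):
    a,h,L1,L2,b,L,e=x; q=np.radians(q); Y=lambda t:R.from_euler("y",t).as_matrix(); Z=lambda t:R.from_euler("z",t).as_matrix()
    F=Y(q[1]+q[2]); W=F@Z(q[3])@Y(q[4])
    p=np.array([a,0,h])+Y(q[1])@[0,0,L1]+F@[b,0,L2]+W@[e,0,L]
    return Z(q[0])@p, Z(q[0])@W
def res(x): return np.concatenate([fk(q,x)[0]-p for q,p,_ in D])
f=least_squares(res,[0,350,400,400,0,250,0])
lo=np.radians([-165,-50.5,2,-76,0,-152]);hi=np.radians([165,129,142.3,256,156,152])
if __name__=="__main__":
    print(f.x.round(2),np.abs(f.fun).max().round(2))
    for q,p,e in D: print(fk(q,f.x)[1][:,2].round(3),R.from_euler("xyz",e,degrees=True).as_matrix()[:,2].round(3))
E
python3 kin.py
```

```text
[ 26.54 141.77 262.95 527.87 -18.6  170.49   2.78] 52.03
[-0.  0. -1.] [ 0. -0. -1.]
[-0.    -0.001 -1.   ] [-0.    -0.001 -1.   ]
[ 0.467 -0.091 -0.88 ] [ 0.467 -0.091 -0.88 ]
[ 0.47  -0.091 -0.878] [ 0.47  -0.091 -0.878]
[ 0.467 -0.092 -0.88 ] [ 0.467 -0.092 -0.88 ]
[ 0.454 -0.096 -0.886] [ 0.453 -0.096 -0.886]
```

```bash
python3 - <<'E'
s=open("kin.py").read()
s=s.replace("b,L,e=x","b,L,e,c,g=x").replace("F@[b,0,L2]+W@[e,0,L]","F@[b,c,L2]+W@[e,g,L]").replace("400,0,250,0]","400,0,250,0,25,25]")
s=s[:s.index("if __name__")]
s+='''
def ik(p,tilt,head,q0):
    t,hd=np.radians([tilt,head]); z=np.array([np.sin(t)*np.cos(hd),np.sin(t)*np.sin(hd),-np.cos(t)])
    def r(q):
        P,W=fk(np.degrees(np.r_[q,0]),f.x); return np.r_[P-p,300*(W[:,2]-z)]
    s=least_squares(r,np.clip(np.radians(q0[:5]),lo[:5]+.01,hi[:5]-.01),bounds=(lo[:5],hi[:5])); return np.degrees(s.x),np.abs(s.fun).max()
if __name__=="__main__":
    print(f.x.round(2),np.abs(f.fun).max().round(2))
    for head in (-8,-30,20,40,60):
      for tilt in(10,16,20,24,28):
        row=[]
        for z in(200,140,100,60,12):
            for x in range(380,500,4):
                q,e=ik([x,54-(x-471)*.16,z],tilt,head,D[-1][0])
                if e<.5: break
            row.append(x)
        print(head,tilt,row)
'''
open("kin.py","w").write(s)
E
time python3 kin.py
```

```text
[-2.2000e-01  3.1823e+02  3.6915e+02  5.5362e+02  6.1810e+01  3.6480e+02
  0.0000e+00  5.1260e+01 -5.0000e-02] 0.06
-8 10 [380, 380, 380, 380, 380]
-8 16 [380, 380, 380, 388, 400]
-8 20 [388, 384, 400, 416, 424]
-8 24 [412, 404, 428, 440, 448]
-8 28 [432, 436, 452, 468, 472]
-30 10 [380, 380, 380, 380, 380]
-30 16 [380, 380, 380, 380, 380]
-30 20 [380, 380, 380, 380, 392]
-30 24 [380, 380, 384, 400, 408]
-30 28 [380, 380, 404, 416, 424]
20 10 [380, 380, 380, 380, 380]
20 16 [380, 380, 380, 392, 404]
20 20 [392, 388, 404, 420, 428]
20 24 [416, 412, 432, 444, 452]
20 28 [436, 440, 456, 468, 476]
40 10 [380, 380, 380, 380, 380]
40 16 [380, 380, 380, 380, 388]
40 20 [380, 380, 384, 396, 408]
40 24 [388, 384, 404, 416, 424]
40 28 [404, 404, 424, 436, 440]
60 10 [380, 380, 380, 380, 380]
60 16 [380, 380, 380, 380, 380]
60 20 [380, 380, 380, 380, 380]
60 24 [380, 380, 380, 380, 380]
60 28 [380, 380, 380, 384, 388]
real	0m3.217s
user	0m3.511s
sys	0m0.094s
```

Request:
send_rows:
  steps:
    - [[-0.3,-0.1,0.3],[0.025,0.08,0.008]]
    - [[-0.57,-0.2,0.3],[0.051,0.16,0.015]]
    - [[-0.57,-0.2,0.3],[0.051,0.16,0.015]]
    - [[-0.57,-0.2,0.3],[0.051,0.16,0.015]]

```text
time: 6.2
tool_pos: [417.1, 61.8, 117.2]
tcp_rot: [179.9, -18.3, -7.9]
ft_force: [0.0, 0.1, -1.0]
finger_gap: 16.4
grip_force: 0.0
```

Request:
send_rows:
  steps:
    - [[0,0,-0.9],[0,0,0]]
    - [[0,0,-1.8],[0,0,0]]
    - [[0,0,-2.5],[0,0,0]]
    - [[0,0,-3.1],[0,0,0]]
    - [[0,0,-3.5],[0,0,0]]
    - [[0,0,-3.5],[0,0,0]]

```text
time: 6.95
tool_pos: [415.9, 61.9, 11.0]
tcp_rot: [179.9, -18.1, -7.8]
ft_force: [-0.3, -0.3, -0.9]
finger_gap: 15.9
grip_force: 0.0
```

Run:
```python
from h import *
st=sense();print({k:np.round(st[k],2).tolist() for k in("time","joint_pos","tool_pos","tcp_rot","ft_force")})
s=snapshot("wrist");t=snapshot("top")
im=np.hstack([s["img"],np.zeros((384,8,3),np.uint8),cv2.resize(t["img"][130:290,210:350],(336,384),interpolation=cv2.INTER_CUBIC)])
cv2.imwrite("pics/e.png",cv2.resize(im,(800,359))[:,:,::-1])
for b in finder.trace("bottle","top"): bb=mbox(b["mask"]);print(bb,fit([(t,bb)],(470,50)))
for n in("bottle","dot","rail","parked_a"):
    for r in finder.pinpoint(n,"wrist"):
        u,v=r["at"][0]*512,r["at"][1]*384;print(n,round(r["confidence"],2),round(u),round(v),wray(s,u,v,0))
```

```text
{'time': 6.95, 'joint_pos': [4.97, -26.76, 141.79, -5.46, 47.41, 105.89], 'tool_pos': [415.92, 61.91, 10.99], 'tcp_rot': [179.93, -18.12, -7.84], 'ft_force': [-0.31, -0.33, -0.87]}
[250. 206. 268. 225.] (array([496.4, 128.4]), array([ 0.1, -0.6, -0.1,  0.6]))
[320. 262. 336. 280.] (array([377.4, -20.1]), array([-3.5, -0.5,  3.3,  0.5]))
[285. 218. 303. 237.] (array([470. ,  52.4]), array([-1. , -0.2,  0.9,  0.2]))
bottle 0.92 259 141 [471.9  53.    0. ]
bottle 0.9 133 116 [500.2 127.7  -0. ]
bottle 0.64 391 280 [377.9 -16.4   0. ]
```

View pics/e.png

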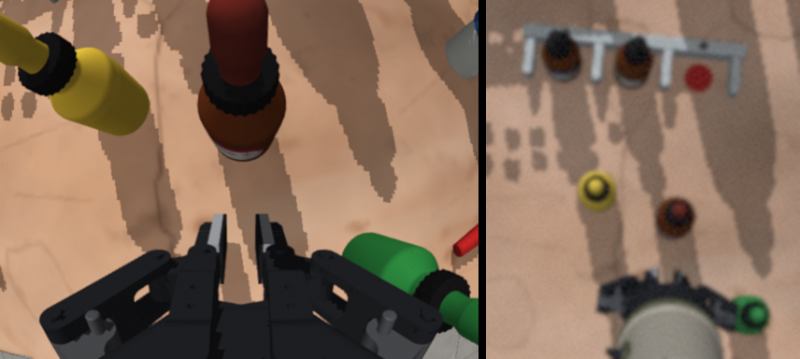

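Request:
send_rows:
  steps:
    - [[0.4,-0.06,0],[0,0,0]]
    - [[0.67,-0.12,0],[0,0,0]]
    - [[0.67,-0.12,0],[-0.009,-0.064,0]]
    - [[0.67,-0.12,0],[-0.009,-0.064,0]]

```text
time: 7.8
tool_pos: [436.0, 58.1, 11.2]
tcp_rot: [179.9, -21.8, -7.9]
ft_force: [-0.6, 0.4, -0.0]
finger_gap: 16.6
grip_force: 0.0
```

Request:
send_rows:
  steps:
    - [[0.16,-0.03,0],[0,0,0]]
    - [[0.33,-0.06,0],[0,0,0]]
    - [[0.5,-0.1,0],[0,0,0]]
    - [[0.66,-0.13,0],[0,0,0]]
    - [[0.83,-0.16,0],[0,0,0]]
    - [[1.0,-0.2,0],[-0.002,-0.015,0]]
    - [[1.16,-0.23,0],[-0.004,-0.03,0]]
    - [[1.33,-0.27,0],[-0.006,-0.045,0]]
    - [[1.5,-0.3,0],[-0.008,-0.06,0]]
    - [[1.5,-0.3,0],[-0.008,-0.06,0]]

```text
time: 9.05
tool_pos: [482.1, 49.1, 11.9]
tcp_rot: [180.0, -25.4, -7.9]
ft_force: [0.2, 0.1, -0.8]
finger_gap: 16.5
grip_force: 0.0
```

```bash
cat > look.py <<'E'
import sys
from h import *
st=sense();print({k:np.round(st[k],2).tolist() for k in("time","tool_pos","tcp_rot","ft_force")})
s=snapshot("wrist");t=snapshot("top")
im=np.hstack([s["img"],np.zeros((384,8,3),np.uint8),cv2.resize(t["img"][130:250,230:335],(336,384),interpolation=cv2.INTER_CUBIC)])
cv2.imwrite("pics/%s.png"%sys.argv[1],cv2.resize(im,(800,359))[:,:,::-1])
for b in finder.trace("bottle","top"): bb=mbox(b["mask"]);print(bb,*fit([(t,bb)],(470,50)))
for n in("bottle","dot","rail","parked_a"):
    for r in finder.pinpoint(n,"wrist"):
        u,v=r["at"][0]*512,r["at"][1]*384;print(n,round(r["confidence"],2),round(u),round(v),wray(s,u,v,0))
E
python3 look.py f
```

```text
{'time': 9.05, 'tool_pos': [482.13, 49.11, 11.92], 'tcp_rot': [179.98, -25.4, -7.88], 'ft_force': [0.24, 0.15, -0.84]}
[251. 207. 268. 225.] [495.2 127.3] [-0.4 -1.   0.4  1.1]
[320. 262. 337. 277.] [380.7 -21.3] [-3.  -2.   2.8  1.8]
[288. 203. 306. 223.] [502.   45.5] [-1.1 -0.2  1.   0.2]
bottle 0.94 257 200 [506.8  45.7   0. ]
bottle 0.88 126 228 [500.4 127.9   0. ]
dot 0.97 263 40 [616.9  25.8   0. ]
parked_a 0.86 170 44 [626.1  91.9   0. ]
parked_a 0.56 85 58 [634.4 163.4   0. ]
```

View pics/f.png

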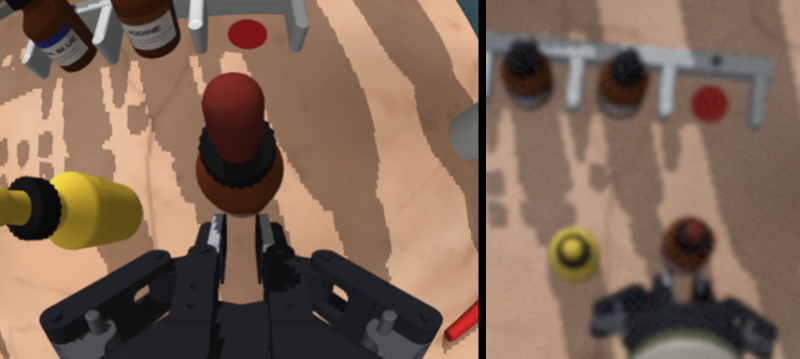

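Request:
send_rows:
  steps:
    - [[0.12,-0.02,0],[0,0,0]]
    - [[0.32,-0.06,0],[0,0,0]]
    - [[0.55,-0.1,0],[0,0,0]]
    - [[0.78,-0.15,0],[0,0,0]]
    - [[1.0,-0.19,0],[0,0,0]]
    - [[1.23,-0.23,0],[0,0,0]]
    - [[1.45,-0.27,0],[0,0,0]]
    - [[1.68,-0.31,0],[0,0,0.02]]
    - [[1.9,-0.36,0],[0,0,0.04]]
    - [[2.05,-0.4,0],[0,0,0.05]]

```text
time: 10.65
tool_pos: [544.0, 37.0, 12.0]
tcp_rot: [180.0, -25.4, -5.0]
ft_force: [0.3, 0.8, 0.7]
finger_gap: 15.9
grip_force: 0.2
```

```bash
python3 look.py g
```

```text
{'time': 10.65, 'tool_pos': [544.01, 37.0, 12.02], 'tcp_rot': [179.98, -25.39, -5.01], 'ft_force': [0.35, 0.83, 0.74]}
[251. 208. 268. 225.] [494.1 127.3] [-0.4 -1.5  0.4  1.6]
[292. 173. 311. 195.] [566.8  34.7] [-0.6 -0.1  0.6  0.1]
bottle 0.81 259 201 [568.  34.   0.]
parked_a 0.93 69 121 [637.2 165.4   0. ]
parked_a 0.83 161 118 [626.8  91.9   0. ]
```

View pics/g.png

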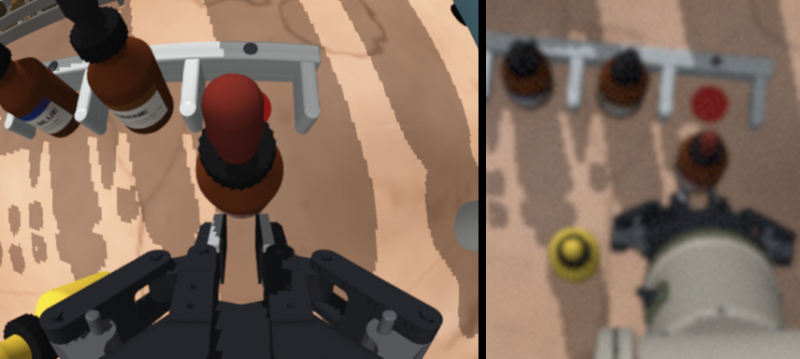

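Request:
send_rows:
  steps:
    - [[0.1,-0.03,0],[0,0,0]]
    - [[0.28,-0.08,0],[0,0,0]]
    - [[0.46,-0.13,0],[0,0,0]]
    - [[0.64,-0.18,0],[0,0,0]]
    - [[0.82,-0.23,0],[0,0,0]]
    - [[1.0,-0.27,0],[0,0,0]]
    - [[1.15,-0.29,0],[0,0,0]]
    - [[1.27,-0.31,0],[0,0,0]]
    - [[1.37,-0.32,0],[0,0,0]]
    - [[1.43,-0.32,0],[0,0,0]]

```text
time: 12.25
tool_pos: [586.7, 27.6, 12.0]
tcp_rot: [180.0, -25.4, -5.0]
ft_force: [-0.2, 0.1, -0.4]
finger_gap: 15.8
grip_force: 0.1
```

```bash
python3 look.py i
```

```text
{'time': 12.25, 'tool_pos': [586.65, 27.59, 12.03], 'tcp_rot': [179.98, -25.39, -5.02], 'ft_force': [-0.25, 0.14, -0.36]}
[251. 208. 267. 224.] [495.1 128.4] [-0.9 -2.   0.9  2.1]
[296. 154. 316. 177.] [608.6  24.1] [-0.2 -0.2  0.2  0.2]
[320. 274. 335. 280.] [365.1 -18.8] [-4.1 -7.1  3.8  6.4]
bottle 0.63 260 201 [610.5  23.6   0. ]
parked_a 0.95 146 182 [628.   92.7   0. ]
parked_a 0.78 56 183 [634.5 163.7   0. ]
```

View pics/i.png

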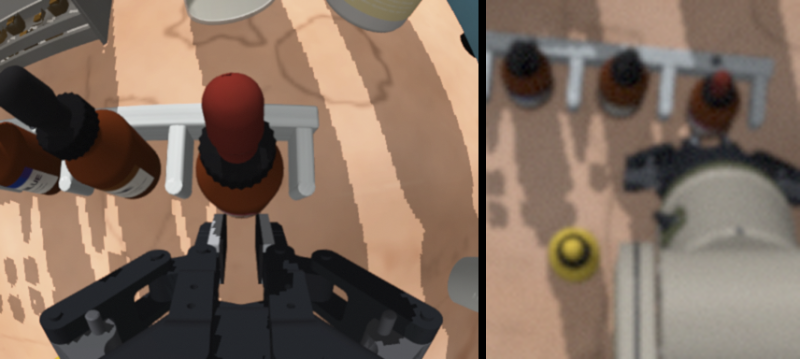

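Request:
send_rows:
  steps:
    - [[0.05,0,0],[0,0,0]]
    - [[0.1,-0.01,0],[0,0,0]]
    - [[0.15,-0.01,0],[0,0,0]]
    - [[0.2,-0.02,0],[0,0,0]]
    - [[0.25,-0.02,0],[0,0,0]]
    - [[0.25,-0.02,0],[0,0,0]]

```text
time: 13.35
tool_pos: [594.2, 26.9, 12.1]
tcp_rot: [180.0, -25.4, -5.0]
ft_force: [-0.1, 0.1, 0.8]
finger_gap: 16.2
grip_force: 0.0
```

Request:
send_rows:
  steps:
    - [[0.03,0,0],[0,0,0]]
    - [[0.05,0,0],[0,0,0]]
    - [[0.05,0,0],[0,0,0]]

```text
time: 13.72
tool_pos: [595.5, 27.0, 12.0]
tcp_rot: [180.0, -25.4, -5.0]
ft_force: [-0.4, 0.1, 0.8]
finger_gap: 16.3
grip_force: 0.1
```

Request:
send_rows:
  steps:
    - [[0.03,0,0],[0,0,0]]
    - [[0.05,0,0],[0,0,0]]
    - [[0.05,0,0],[0,0,0]]

```text
time: 14.1
tool_pos: [597.1, 27.0, 12.1]
tcp_rot: [180.0, -25.4, -5.0]
ft_force: [-0.1, -0.4, 0.1]
finger_gap: 16.1
grip_force: 0.1
```

```bash
python3 look.py j
```

```text
{'time': 14.1, 'tool_pos': [597.08, 26.96, 12.07], 'tcp_rot': [179.98, -25.39, -5.02], 'ft_force': [-0.11, -0.37, 0.15]}
[316. 267. 335. 280.] [372.2 -14.8] [-1.9 -3.2  1.7  3. ]
[297. 149. 315. 173.] [618.9  24.1] [-1.3  0.1  1.2 -0.1]
[250. 207. 268. 224.] [496.3 128.4] [ 0.1 -1.5 -0.1  1.6]
parked_a 0.85 146 199 [627.8  92.4   0. ]
parked_a 0.77 53 199 [634.  165.4   0. ]
```

View pics/j.png

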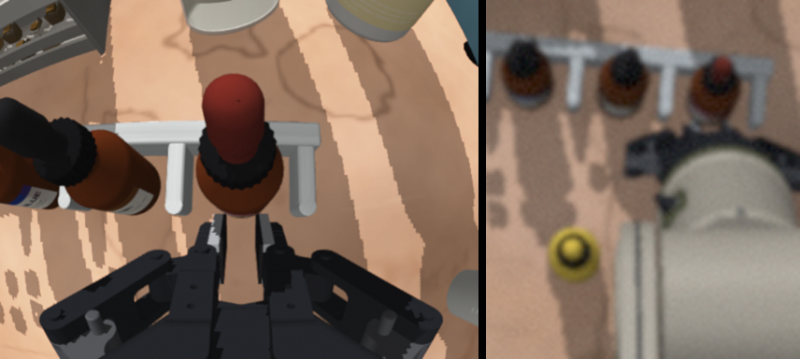

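Request:
send_rows:
  steps:
    - [[0.02,0,0],[0,0,0]]
    - [[0.03,0,0],[0,0,0]]
    - [[0.03,0,0],[0,0,0]]

```text
time: 14.82
tool_pos: [597.7, 27.0, 11.9]
tcp_rot: [180.0, -25.4, -5.0]
ft_force: [-2.2, -0.9, -0.1]
finger_gap: 16.0
grip_force: 0.8
```

Request:
send_rows:
  steps:
    - [[0.02,0,0],[0,0,0]]
    - [[0.03,0,0],[0,0,0]]
    - [[0.03,0,0],[0,0,0]]

```text
time: 15.2
tool_pos: [598.2, 27.0, 11.6]
tcp_rot: [180.0, -25.3, -5.0]
ft_force: [-6.4, 0.5, 2.5]
finger_gap: 16.1
grip_force: 2.8
```

The force rose to about 6 N, so the bottle is against the stop. Backing off along the bay axis.

Request:
send_rows:
  steps:
    - [[-0.05,0,0],[0,0,0]]
    - [[-0.2,0.02,0],[0,0,0]]
    - [[-0.6,0.05,0],[0,0,0]]
    - [[-1.2,0.1,0],[0,0,0]]
    - [[-2,0.17,0],[0,0,0]]
    - [[-2.8,0.24,0],[0,0,0]]
    - [[-2.8,0.24,2],[0,0,0]]
    - [[-2.8,0.24,4],[0,0,0]]
    - [[-2.8,0.24,5.5],[0,0,0]]
    - [[-2.8,0.24,5.5],[0,0,0]]

```text
time: 16.45
tool_pos: [517.4, 34.2, 183.1]
tcp_rot: [-180.0, -26.0, -5.0]
ft_force: [-0.3, 0.1, 0.3]
finger_gap: 16.6
grip_force: 0.0
```

```bash
python3 look.py k
```

```text
{'time': 16.45, 'tool_pos': [517.4, 34.21, 183.12], 'tcp_rot': [-179.97, -25.96, -5.03], 'ft_force': [-0.29, 0.14, 0.35]}
[251. 207. 268. 225.] [495.2 127.3] [-0.4 -1.   0.4  1.1]
[294. 149. 315. 174.] [617.8  27.3] [ 0.4  0.6 -0.3 -0.7]
bottle 0.83 177 261 [501.  130.3   0. ]
bottle 0.57 257 155 [618.9  26.1   0. ]
dot 0.49 54 235 [539.3 309.8   0. ]
parked_a 0.8 201 154 [626.2  93.4   0. ]
parked_a 0.66 144 155 [633.6 166.7   0. ]
```

View pics/k.png

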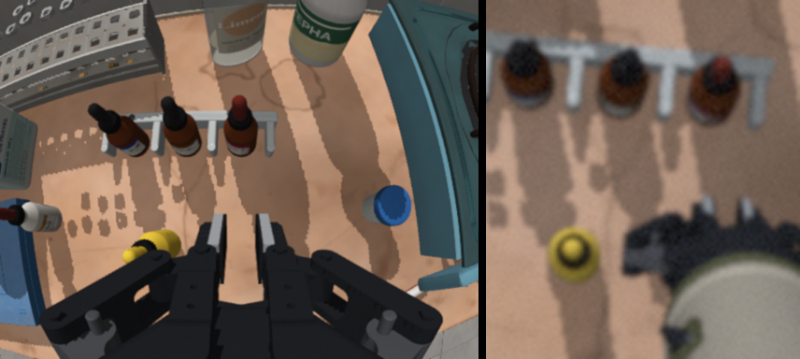

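The bottle stands upright in the bay, level with the parked bottles at wrist view (257,155). The hand is clear, so I'm handing in.

```bash
python3 -c "
from bench import order
print(order.hand_in())"
```

```text
the job is handed in; nothing more can be done
None
```

The job is handed in: the brown bottle with the dark red teat stands upright in the red-dot bay, pushed until it met the back stop at about 6 N, with the hand clear and no sign in the pictures that anything else moved; the judge returned no verdict.

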